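# Turn the nail-dust extractor up one click

## Robot

A 7-joint arm with a two-finger parallel gripper is mounted at the origin on the work surface. World frame = base frame: x ahead of the robot, y to its left, z up, the work surface at z = 0. Lengths are in m, angles in rad, forces in N, time in s.
With the tool pointing down it reaches from about 0.4 to 0.85 m from the base axis. Payload 10.4 kg.
Tool frame: the origin (TCP) lies at the very end of the fingers, on their centre line; the grasp point (between the pads) lies 19 mm behind it (manip.grip_point_offset is the z of the grasp point in the tool frame, in m); z points along the fingers, y is the direction in which the jaws open and shut (so a half turn about z gives the same grasp; the last joint's range is limited). The gripper opens to 85 mm and grips with 20 to 120 N. Pads are 22 mm wide; open, the fingers measure 114 mm over their backs; the gripper's body (76 mm by 85 mm) begins 54 mm behind the grasp point. The pads swing forward as they close: fully open they stand 13 mm farther back than shut.
Start: joints at [1.302, 0.332, -0.065, 1.46, 0.022, 1.35, -0.088], TCP at [0.152, -0.606, 0.231] pointing down, gripper open.
Joint ranges: [-2.6, 2.6], [-0.5, 2.12], [-1.47, 1.34], [0.16, 2.42], [-1.27, 4.41], [0.06, 2.06], [-2.6, 2.6]. Speed limits (rad/s): [2.22, 2.22, 2.79, 2.79, 3.14, 3.14, 3.14].

## Interface

Orientations are given as a unit quaternion [x, y, z, w].
In Python, from workcell import manip, camera, get_calibration, hand_in gives the robot as it stands.
- The arm moves only by the shell command python3 -m pendant 'ROWS' [FORCE]. ROWS is JSON, a list of rows, each a list of 5 numbers: the shift along the tool's x, y, z in units of 40 mm (1.0 is 40 mm), then the turn about the tool's z in units of 6 degrees (1.0 is 6 degrees), then the closure, from 0 (fully open) to 1 (shut). A call has 1 to 5 rows; each row is the pose to reach, as a shift and turn from the pose commanded when the call began, along the tool's axes at that moment; what a row does not reach only later rows make up. A row lasts 1/8 s, in which the tool goes at most 62.5 mm and 10.7 degrees, less where a joint would pass 70% of its speed; a pose out of reach is approached as far as the arm can. A call with a gripper value outside its range is refused whole. The fingers move at their own pace and stop on an object; FORCE is the grip in N (left out, the last holds). Time passes only in rows, so rows that repeat a pose let the fingers close. It gives the time, the measured TCP pose, the force and the opening at its end, in the units of the state.
- manip.get_obs(): the state, without advancing time (a new reading comes with each control period).
- camera(name): name is "scene" or "side" or "wrist"; returns (picture, depth): 384x512x3 uint8, red, green, blue; 384x512 float32, m along the optical axis (not along the pixel's ray), 0 where there is no reading.
- get_calibration(name): a dict with "vfov" (degrees; the focal length in pixels is half the picture's height over the tangent of half this angle, whatever the lens; pixels are square), "cx", "cy" (the principal point, pixels), "position" and "rotation" of the camera in the world. Camera axes: x right, y down, z forward; pixel columns grow to the right and rows downward; lengths in m; the calibration is good to about 2 mm. A picture is of the moment at which its call begins: read the wrist's pose just before it. get_calibration takes no time and is no camera call; for the wrist camera it gives the pose at the moment of the call.
- hand_in(): hands the job in, once; it reports no verdict.
The state is a dict: "clock": time; "joint_pos": joint angles; "joint_velocities": joint speeds; "tau": joint torques, N m; "position": TCP position; "ee_rot": TCP orientation; "ft_force": force on the tool from outside, world axes, zero at the start; "torque": the same for the moment, N m; "grip_width": opening from 0.0 (shut) to 1.0 (fully open).
Only numpy, scipy, OpenCV 4.12 (cv2) and the standard library are available. Lean on these libraries where they do the work, as an engineer would, in place of code of your own. Each camera call takes 0.05 s, during which the arm holds its last target.

## Task

Turn the fan of the nail-dust extractor up by exactly one click from wherever it now stands: rest a fingertip lightly on top of the dark knurled speed wheel in its deck and roll it away from the grey hand rest until it drops into the next notch, then take the hand clear. Do not shove or lift the extractor, and leave everything else on the windowsill and in the tray where it is.

Things in the scene. Friction and masses are not known exactly. Their poses are not given: they have to be found in the camera images.
- extractor: Nail-dust extractor, a loose blush-coloured case of about 2 kg, 190 (x) by 230 (y) mm, on rubber feet; flat deck 64 mm above the sill. Origin: centre of its underside. A grey hand-rest bar 36 mm wide, top 73 mm high, runs along y at x -72 mm; the round fan guard (126 mm across) lies at x +24, y -38, the speed wheel's crest at x +5, y +84.
- wheel_crest (a point): Top of the speed wheel (point fixed to the case), 74 mm above the sill, 10 above the deck; axes as the extractor's. A black knurled roller, 48 mm across, 14 wide, axle along the extractor's y, 24 mm below this point: only its top arc, 34 mm long, shows. Rubbery rim, friction about 1. Grey bezel cheeks, 52 by 4 mm, on both sides end 6 mm below this point. Rolling its top to the extractor's +x is up.
- wheel_mark (a point): The orange index line on the wheel's rim (24 mm from the axle); it points at one of three green dots on the deck beside the wheel, smallest (off, nearest the hand rest), middle (low, level with the crest) or largest (high).
- fan_wheel (a joint): Speed wheel angle, rad, growing as its top rolls to the extractor's +x. Notches: 0 (off), 0.55 (low), 1.10 (high), stops 0.12 beyond; starts at 0 or 0.55. One click is 13 mm at the rim. Leaving a notch takes about 1.2 N along the rim (a 3 to 10 N press is ample); half-way to the next notch, at the ridge, a sprung ball takes over and snaps the wheel into it; released short of the ridge it springs back.
- tray: Clear plastic tray, fixed, 200 (x) by 280 (y) by 22 mm, walls 3 mm. Origin: centre of its underside. Leave alone.
- tier_low: Lower white organiser tier in the tray, open box 100 by 120 by 50 mm, loose. Origin: centre of its underside. Leave alone.
- tier_high: Upper white organiser tier stacked on the lower one, same size, its rim about 99 mm above the sill. Origin: centre of its underside. Leave alone.
- nail_file: Glass nail file 13 by 140 by 4 mm lying in the tray along its own y. Origin: centre of its underside. Leave alone.
- pusher: Steel cuticle pusher, 8 mm thick, 140 mm long, lying in the tray along its own y. Origin: its middle, on the underside. Leave alone.
- jar: Closed glass jar with a white twist cap, 54 mm across, 55 mm high, in the tray. Origin: centre of its underside. Leave alone.
- buffer: Rose-coloured buffing block 28 by 95 by 25 mm on the sill in front of the hand rest. Origin: centre of its underside. Leave alone.
- polish: Bottle of dark red nail polish, 30 mm across, 68 mm high, on the sill behind the extractor. Origin: centre of its underside. Leave alone.

How it is judged:
By the outcome, as a careful person would: the job done as asked, in the order asked, and still so for the second after the job is handed in, with the robot touching nothing.
It also fails if it takes over 32 s, if anything falls off the work surface, if the arm or the gripper's body presses on something with over 40 N, if the wrist force passes 120 N, or if a joint passes its speed limit or range.

## Working session

There is one attempt and no reset: what is moved stays moved. The work goes in short steps, Python scripts to look and compute and a shell command to move; the robot and the scene stay as the last step left them, time stands still between calls to the robot, and variables do not carry over. Pictures are saved under pics/ and viewed, and the job is handed in when it is done.

```bash
mkdir -p pics; ls; cat > h.py <<'E'
import numpy as np, cv2
from workcell import manip, camera, get_calibration
def cal(n):
    c=get_calibration(n); f=192/np.tan(np.radians(c['vfov'])/2); return f,c['cx'],c['cy'],np.array(c['position']),np.array(c['rotation'])
def ray_plane(n,u,v,z,c=None):
    f,cx,cy,p,R=c or cal(n)
    d=R@np.array([(u-cx)/f,(v-cy)/f,1.]); return p+d*(z-p[2])/d[2]
def pt(n,u,v,dep,c=None):
    f,cx,cy,p,R=c or cal(n)
    return p+R@(np.array([(u-cx)/f,(v-cy)/f,1.])*dep)
E
python3 - <<'E'
from h import *
o=manip.get_obs()
for k in ("clock","position","ee_rot","ft_force","grip_width"): print(k,o[k])
print(manip.grip_point_offset)
for n in("scene","side","wrist"):
    c=get_calibration(n); print(n,c)
    p,d=camera(n); np.savez(f'pics/{n}0.npz',p=p,d=d,**{k:np.array(v) for k,v in c.items() if not isinstance(v,str)})
    cv2.imwrite(f'pics/{n}0.png',p[:,:,::-1])
E
```

```text
pics
clock 0.0
position [ 0.15196842 -0.60583639  0.23051203]
ee_rot [ 9.92458281e-01  1.22580719e-01 -1.33633373e-04 -7.14548252e-04]
ft_force [0.5010296  0.54132456 0.01236514]
grip_width 1.0023340940155256
-0.0187
scene {'vfov': 52.157498214838505, 'cx': 252.67636048973043, 'cy': 197.50771587541556, 'position': array([ 0.99930546, -0.24423942,  0.84450794]), 'rotation': array([ 0.81568833,  0.49498482, -0.15063339, -0.25875114])}
side {'vfov': 51.005514515188096, 'cx': 262.7700370594795, 'cy': 194.2440035259186, 'position': array([0.00609528, 0.52975842, 0.47996149]), 'rotation': array([-0.33786124,  0.78719024, -0.47462301,  0.20227283])}
wrist {'vfov': 67.72227453728287, 'cx': 254.8385666185337, 'cy': 191.64550465857045, 'position': array([ 0.21748464, -0.58901645,  0.37326099]), 'rotation': array([ 0.78133627, -0.60952291, -0.08352928,  0.10496811])}
```

```bash
sed -i "s/np.array(c\['rotation'\])/Rotation.from_quat(c['rotation']).as_matrix()/; 1a from scipy.spatial.transform import Rotation" h.py; cat h.py | head -5
```

```text
import numpy as np, cv2
from scipy.spatial.transform import Rotation
from workcell import manip, camera, get_calibration
def cal(n):
    c=get_calibration(n); f=192/np.tan(np.radians(c['vfov'])/2); return f,c['cx'],c['cy'],np.array(c['position']),Rotation.from_quat(c['rotation']).as_matrix()
```

View pics/scene0.png

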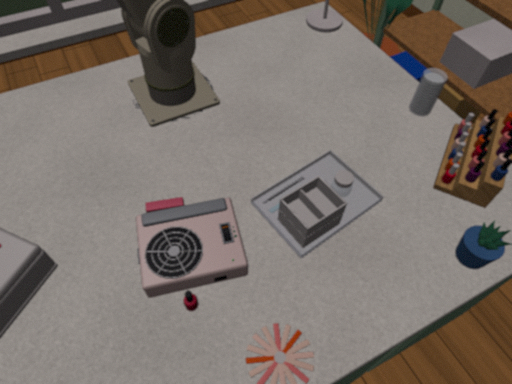

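View pics/side0.png

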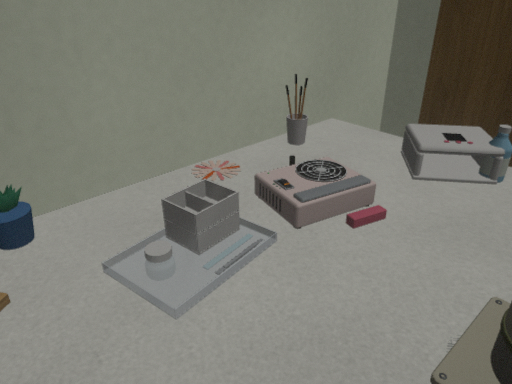

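View pics/wrist0.png

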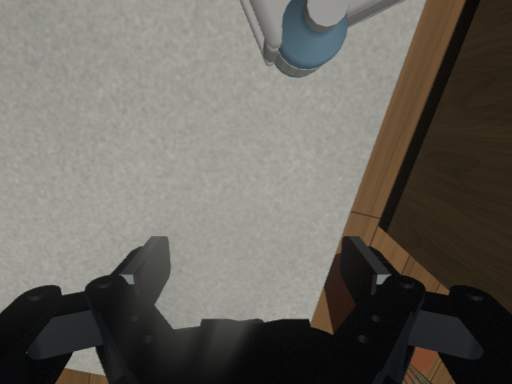

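The scene view shows the extractor at about (190,245), with the wheel near (227,232). The tray is to its right, the polish bottle at (190,300), the buffer at (165,204). I'll zoom in and measure.

```bash
python3 - <<'E'
from h import *
p=cv2.imread('pics/scene0.png'); q=cv2.imread('pics/side0.png')
a=cv2.resize(p[190:300,125:255],None,fx=5,fy=5,interpolation=cv2.INTER_CUBIC)
b=cv2.resize(q[150:230,245:385],None,fx=5,fy=5,interpolation=cv2.INTER_CUBIC)
cv2.imwrite('pics/sc_zoom.png',a); cv2.imwrite('pics/si_zoom.png',b)
z=np.load('pics/scene0.npz'); d=z['d']; c=cal('scene')
for u,v in [(227,232),(222,222),(238,242),(215,262),(165,250),(165,204),(150,275),(220,205),(150,218)]:
    print(u,v,d[v,u],pt('scene',u,v,d[v,u],c).round(3), ray_plane('scene',u,v,.064,c).round(3))
E
```

```text
227 232 0.8881793 [ 0.583 -0.083  0.07 ] [ 0.58  -0.081  0.064]
222 222 0.91510355 [ 0.548 -0.079  0.06 ] [ 0.551 -0.08   0.064]
238 242 0.882899 [ 0.614 -0.07   0.062] [ 0.615 -0.07   0.064]
215 262 0.85585415 [ 0.634 -0.136  0.061] [ 0.636 -0.137  0.064]
165 250 0.86775947 [ 0.558 -0.223  0.064] [ 0.558 -0.223  0.064]
165 204 0.9849919 [ 0.415 -0.176  0.025] [ 0.443 -0.18   0.064]
150 275 0.8344803 [ 0.599 -0.272  0.063] [ 0.6   -0.272  0.064]
220 205 0.92595464 [ 0.512 -0.066  0.074] [ 0.506 -0.064  0.064]
150 218 0.9049432 [ 0.47  -0.225  0.072] [ 0.464 -0.224  0.064]
```

View pics/sc_zoom.png

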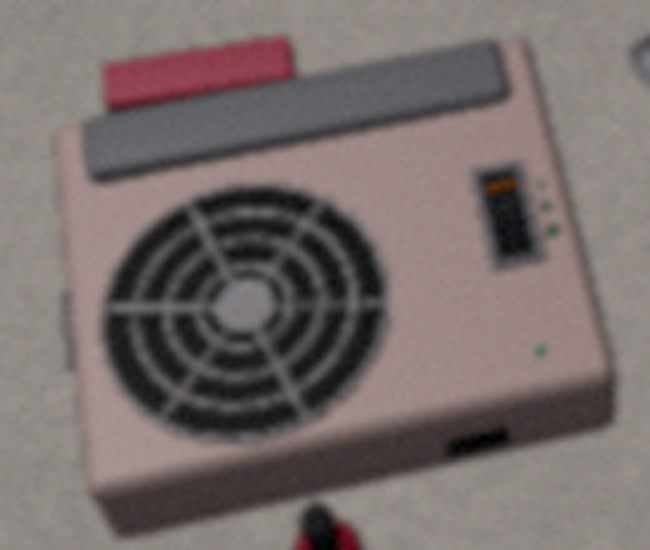

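View pics/si_zoom.png

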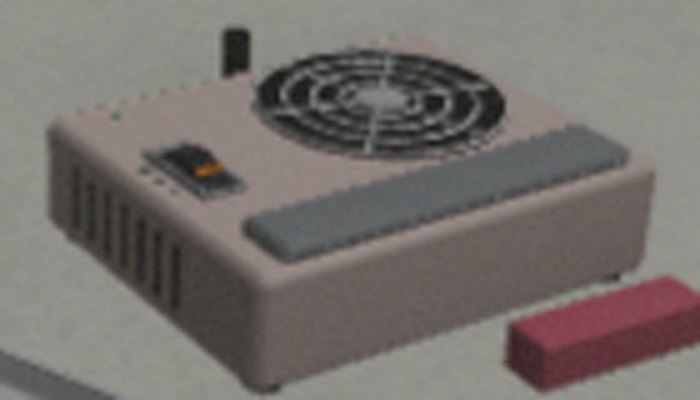

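```bash
python3 - <<'E'
from h import *
c=cal('scene'); s=cal('side')
S=lambda u,v,z: ray_plane('scene',u/5+125-.4,v/5+190-.4,z,c)
D=lambda u,v,z: ray_plane('side',u/5+245-.4,v/5+150-.4,z,s)
print('scene bezel',[S(*a,.068).round(4)[:2] for a in [(475,170),(520,163),(545,262),(497,270)]], np.mean([S(*a,.068) for a in [(475,170),(520,163),(545,262),(497,270)]],0))
print('dots',[S(*a,.064).round(4)[:2] for a in [(541,184),(547,206),(553,230)]],[D(*a,.064).round(4)[:2] for a in [(175,191),(160,182),(145,171)]])
print('mark',S(501,185,.071),D(207,170,.071))
B=[(85,122),(495,40),(510,98),(95,182)]
b=[S(*a,.073) for a in B]; print(np.round(b,4)); 
for i,j in((0,1),(3,2)): 
    d=b[j]-b[i]; print(np.degrees(np.arctan2(-d[0],d[1])),np.hypot(*d[:2]))
print('side bezel',np.mean([D(*a,.068) for a in [(145,153),(180,143),(245,182),(207,198)]],0))
# fan hub
print('hub',S(245,303,.066),D(378,96,.066))
print('side bar',[D(*a,.073).round(4) for a in [(245,222),(585,125),(628,155),(290,258)]])
# top corners
print('deck',[S(*a,.064).round(4)[:2] for a in [(60,130),(522,42),(605,372),(98,485)]])
print('polish', S(318,515,.066))
o=manip.get_obs(); print(Rotation.from_quat(o['ee_rot']).as_matrix().round(3))
E
```

```text
scene bezel [array([ 0.5544, -0.0877]), array([ 0.5605, -0.0676]), array([ 0.6122, -0.0801]), array([ 0.6059, -0.1009])] [ 0.58323757 -0.08406347  0.068     ]
dots [array([ 0.5728, -0.063 ]), array([ 0.5846, -0.0657]), array([ 0.5971, -0.0688])] [array([ 0.571 , -0.0629]), array([ 0.5821, -0.0644]), array([ 0.5949, -0.0674])]
mark [ 0.56876648 -0.08109999  0.071     ] [ 0.56626257 -0.07874439  0.071     ]
[[ 0.4507 -0.2384  0.073 ]
 [ 0.4958 -0.0496  0.073 ]
 [ 0.5291 -0.0575  0.073 ]
 [ 0.4838 -0.2447  0.073 ]]
-13.453508248967164 0.1940738063926609
-13.60523422178573 0.192600046807326
side bezel [ 0.57564223 -0.07986353  0.068     ]
hub [ 0.56869835 -0.20616371  0.066     ] [ 0.57176578 -0.2089032   0.066     ]
side bar [array([ 0.5173, -0.0509,  0.073 ]), array([ 0.473, -0.242,  0.073]), array([ 0.4405, -0.2288,  0.073 ]), array([ 0.4825, -0.0407,  0.073 ])]
deck [array([ 0.4432, -0.2501]), array([ 0.497 , -0.0362]), array([ 0.6705, -0.0799]), array([ 0.6189, -0.2911])]
polish [ 0.67408772 -0.2148277   0.066     ]
[[ 0.97   0.243 -0.   ]
 [ 0.243 -0.97   0.001]
 [-0.    -0.001 -1.   ]]
```

```bash
python3 - <<'E'
from h import *
z=np.load('pics/scene0.npz'); d=z['d']; c=cal('scene')
for u,v in [(5,250),(30,250),(45,262),(10,300),(2,240)]: print(u,v,pt('scene',u,v,d[v,u],c).round(3))
z=np.load('pics/side0.npz'); d=z['d']; c=cal('side')
for u,v in [(415,135),(490,140),(450,165),(503,130),(296,80),(220,195),(235,190)]: print(u,v,pt('side',u,v,d[v,u],c).round(3))
o=manip.get_obs(); R=Rotation.from_quat(o['ee_rot']).as_matrix()
for t in [(0.45,-0.30,.231),(0.575,-0.083,.16)]:
    print((R.T@(np.array(t)-o['position'])/.04).round(2))
E
```

```text
5 250 [ 0.425 -0.521  0.1  ]
30 250 [ 0.449 -0.475  0.101]
45 262 [ 0.456 -0.467  0.048]
10 300 [ 0.517 -0.545  0.057]
2 240 [ 0.395 -0.524  0.098]
415 135 [ 0.491 -0.524  0.099]
490 140 [ 0.329 -0.633  0.1  ]
450 165 [ 0.405 -0.6    0.012]
503 130 [ 0.298 -0.605  0.143]
296 80 [ 0.885 -0.457  0.199]
220 195 [0.62  0.07  0.075]
235 190 [ 0.729 -0.061 -0.   ]
[ 9.09 -5.61 -0.  ]
[ 13.44 -10.1    1.78]
```

```bash
python3 -m pendant '[[1.1,-0.8,0,1,1],[2.2,-1.6,0,2,1],[3.3,-2.5,0,3,1],[4.4,-3.3,0,4,1],[5.5,-4.1,0,4.6,1]]' 20; python3 - <<'E'
from h import *
o=manip.get_obs(); R=Rotation.from_quat(o['ee_rot']).as_matrix(); print(R.round(3), o['joint_pos'])
for t in [(0.575,-0.083,.231),(0.575,-0.083,.14)]:
    print((R.T@(np.array(t)-o['position'])/.04).round(2))
E
```

```text
clock: 0.78
position: [0.3264, -0.392, 0.2313]
ee_rot: [0.993, -0.119, -0.0, 0.0]
ft_force: [0.9, -0.6, 0.6]
grip_width: 0.001
[[ 0.972 -0.236 -0.   ]
 [-0.236 -0.972 -0.   ]
 [-0.     0.    -1.   ]] [ 0.98200722  0.09023674 -0.20665497  1.75134459  0.01935486  1.3018836
 -1.03842854]
[ 4.21 -8.98  0.01]
[ 4.21 -8.98  2.28]
```

```bash
python3 -m pendant '[[0.7,-1.4,0,0,1],[1.3,-2.8,0,0,1],[2.0,-4.2,0,0,1],[2.6,-5.6,0,0,1],[3.2,-7.0,0,0,1]]'; python3 -m pendant '[[0.3,-0.9,0,0,1],[0.5,-1.9,0.5,0,1],[0.5,-1.9,1.2,0,1],[0.5,-1.9,1.6,0,1],[0.5,-1.9,1.6,0,1]]'; python3 - <<'E'
from h import *
o=manip.get_obs(); print(o['position'],o['ft_force'],o['clock'])
for n in("scene","side","wrist"):
    c=get_calibration(n)
    p,d=camera(n); np.savez(f'pics/{n}1.npz',p=p,d=d,**{k:np.array(v) for k,v in c.items()})
    cv2.imwrite(f'pics/{n}1.png',p[:,:,::-1])
a=cv2.imread('pics/side1.png')[90:230,225:385]; cv2.imwrite('pics/side1z.png',cv2.resize(a,None,fx=4,fy=4,interpolation=cv2.INTER_CUBIC))
E
```

```text
clock: 1.4
position: [0.5163, -0.1497, 0.2313]
ee_rot: [0.993, -0.118, 0.0, 0.0]
ft_force: [0.5, -1.0, 0.1]
grip_width: -0.004
clock: 2.02
position: [0.5519, -0.0828, 0.1663]
ee_rot: [0.993, -0.118, -0.001, 0.0]
ft_force: [-0.6, 0.6, -0.3]
grip_width: 0.0
[ 0.55189587 -0.08279456  0.16634261] [-0.63293782  0.63675366 -0.32342724] 2.025
```

View pics/wrist1.png

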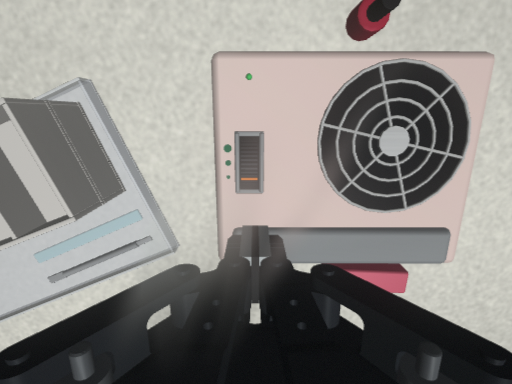

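View pics/side1z.png

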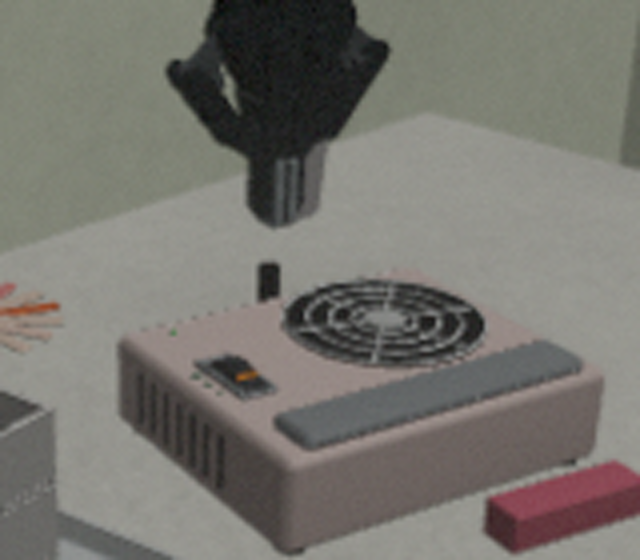

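View pics/scene1.png

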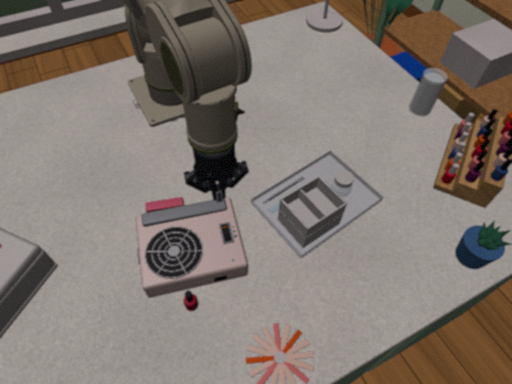

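The wrist view shows the bezel spanning (235,131) to (264,193) with the orange mark at (249,180), level with the smallest dot (228,177), so the fan is off. The tool is square to the case and the fingers are shut at (256,240).

```bash
python3 - <<'E'
from h import *
z=np.load('pics/wrist1.npz')
c=(192/np.tan(np.radians(float(z['vfov']))/2),float(z['cx']),float(z['cy']),z['position'],Rotation.from_quat(z['rotation']).as_matrix())
b=np.mean([ray_plane('',*a,.068,c) for a in [(235,131),(263.5,131),(264,193),(236,193)]],0); print('bezel',b)
print('dots',[ray_plane('',*a,.064,c).round(4) for a in [(228,177),(228,163),(227.5,148)]])
print('mark',ray_plane('',249,180,.071,c),'hub',ray_plane('',395,141,.066,c))
o=manip.get_obs(); R=Rotation.from_quat(o['ee_rot']).as_matrix()
E1=np.array([.972,-.233,0])
for crest in (np.r_[b[:2],.074],np.array([.581,-.0835,.074])):
  st=crest-.0065*E1; print('rel mm',(R.T@(st-o['position'])*1000).round(1),(R.T@(st-o['position'])/.04).round(3))
E
```

```text
bezel [ 0.5793275  -0.08352086  0.068     ]
dots [array([ 0.571 , -0.0617,  0.064 ]), array([ 0.583 , -0.0649,  0.064 ]), array([ 0.5957, -0.0679,  0.064 ])]
mark [ 0.56553079 -0.07960816  0.071     ] hub [ 0.56826995 -0.2073987   0.066     ]
rel mm [19.  -5.3 94.4] [ 0.475 -0.134  2.361]
rel mm [20.6 -5.8 94.4] [ 0.516 -0.144  2.361]
```

```bash
python3 -m pendant '[[0.5,-0.14,0.8,0,1],[0.5,-0.14,1.6,0,1],[0.5,-0.14,2.0,0,1],[0.5,-0.14,2.0,0,1]]'; python3 - <<'E'
from h import *
o=manip.get_obs(); print(o['position'],o['ft_force'],o['clock'])
for n in("side","wrist"):
    p,d=camera(n); cv2.imwrite(f'pics/{n}2.png',p[:,:,::-1])
a=cv2.imread('pics/side2.png')[120:220,245:385]; cv2.imwrite('pics/side2z.png',cv2.resize(a,None,fx=5,fy=5,interpolation=cv2.INTER_CUBIC))
a=cv2.imread('pics/wrist2.png')[70:270,160:360]; cv2.imwrite('pics/wrist2z.png',cv2.resize(a,None,fx=3,fy=3,interpolation=cv2.INTER_CUBIC))
o=manip.get_obs(); print(o['position'],o['ft_force'],o['clock'])
E
```

```text
clock: 2.68
position: [0.5731, -0.0815, 0.0872]
ee_rot: [0.993, -0.118, -0.0, 0.0]
ft_force: [0.5, -0.5, 0.9]
grip_width: -0.001
[ 0.57311187 -0.08152955  0.08718783] [ 0.52562294 -0.52838857  0.89126123] 2.675
[ 0.57416077 -0.08148439  0.08873448] [-0.20764569 -0.2098122  -0.16399304] 2.775
```

View pics/side2z.png

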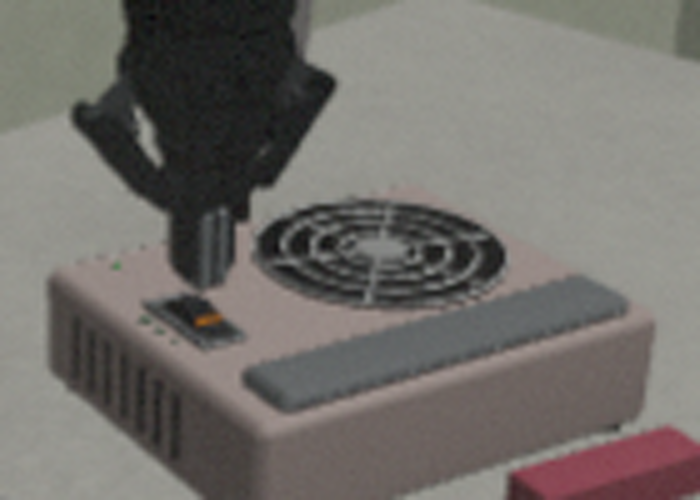

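View pics/wrist2z.png

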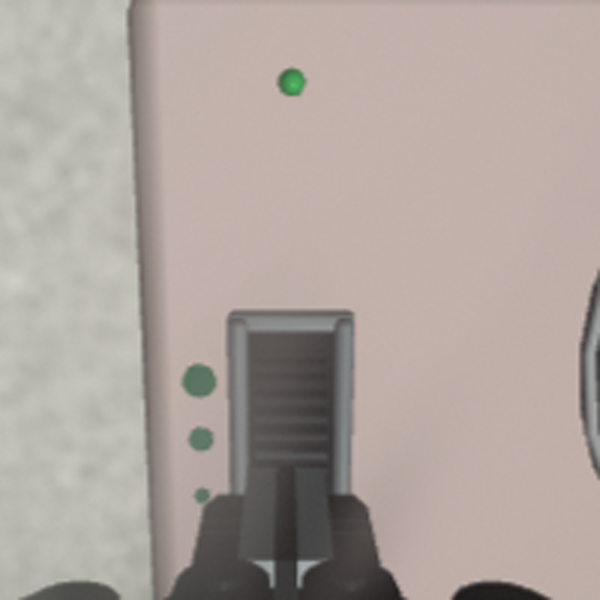

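```bash
python3 -m pendant '[[0,0,0.2,0,1],[0,0,0.3,0,1],[0,0,0.3,0,1]]'; python3 -m pendant '[[0,0,0.025,0,1],[0,0,0.025,0,1]]'
```

```text
clock: 3.15
position: [0.5732, -0.0813, 0.075]
ee_rot: [0.993, -0.118, -0.0, 0.0]
ft_force: [0.4, 0.1, -0.2]
grip_width: -0.002
clock: 3.4
position: [0.5735, -0.0813, 0.0744]
ee_rot: [0.993, -0.118, 0.0, 0.0]
ft_force: [-0.6, -0.4, 0.1]
grip_width: 0.001
```

```bash
python3 -m pendant '[[0,0,0.025,0,1],[0,0,0.025,0,1]]';  python3 -c "
from h import *
print(manip.get_obs()['ft_force'])"; python3 -m pendant '[[0,0,0.025,0,1],[0,0,0.025,0,1]]'
```

```text
clock: 3.65
position: [0.574, -0.0814, 0.0741]
ee_rot: [0.993, -0.118, 0.001, 0.0]
ft_force: [-0.6, -0.4, 6.1]
grip_width: 0.0
[-0.60556603 -0.36059388  6.09573696]
clock: 3.9
position: [0.5748, -0.0816, 0.0739]
ee_rot: [0.993, -0.118, 0.002, 0.0]
ft_force: [-1.2, -0.5, 10.6]
grip_width: -0.002
```

Contact at about 6 N. I'll ease back to that press and start the roll.

```bash
python3 -m pendant '[[0,0,-0.02,0,1],[0.05,0,-0.02,0,1],[0.1,0,-0.02,0,1],[0.1,0,-0.02,0,1]]'; python3 - <<'E'
from h import *
for n in("wrist","side"):
    p,d=camera(n); cv2.imwrite(f'pics/{n}3.png',p[:,:,::-1])
a=cv2.imread('pics/wrist3.png')[70:270,160:360]; b=cv2.imread('pics/side3.png')[150:210,265:315]
cv2.imwrite('pics/w3z.png',np.hstack([cv2.resize(a,(400,400)),cv2.resize(b,(333,400),interpolation=cv2.INTER_CUBIC)]))
o=manip.get_obs(); print(o['position'],o['ft_force'],o['clock'])
E
```

```text
clock: 4.4
position: [0.5783, -0.0824, 0.074]
ee_rot: [0.993, -0.118, 0.001, 0.0]
ft_force: [-0.6, -0.7, 6.3]
grip_width: -0.003
[ 0.57824348 -0.08240727  0.07400671] [ 0.44965309 -0.86055376  6.83846806] 4.5
```

View pics/w3z.png

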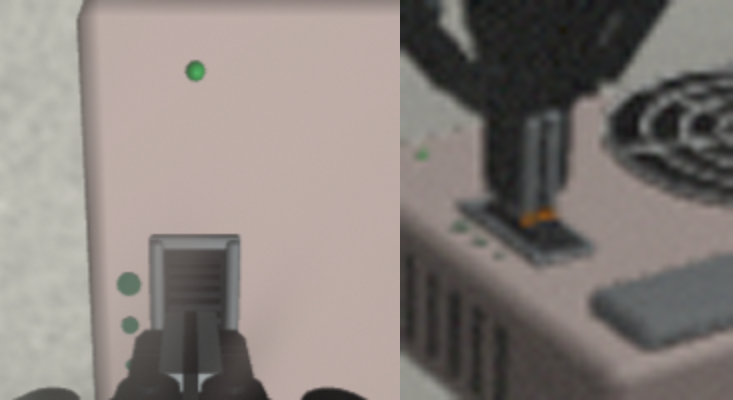

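The side view shows the mark has rolled up to the fingertip's edge, so the wheel is following without slip. I'll continue past the ridge to about 12.5 mm total.

```bash
python3 -m pendant '[[0.05,0,0,0,1],[0.1,0,0,0,1],[0.15,0,0,0,1],[0.2,0,0,0,1],[0.22,0,0,0,1]]'; python3 - <<'E'
from h import *
for n in("wrist","side"):
    p,d=camera(n); cv2.imwrite(f'pics/{n}4.png',p[:,:,::-1])
a=cv2.imread('pics/wrist4.png')[70:270,160:360]; b=cv2.imread('pics/side4.png')[150:210,265:315]
cv2.imwrite('pics/w4z.png',np.hstack([cv2.resize(a,(400,400)),cv2.resize(b,(333,400),interpolation=cv2.INTER_CUBIC)]))
o=manip.get_obs(); print(o['position'],o['ft_force'],o['clock'])
E
```

```text
clock: 5.12
position: [0.5867, -0.0845, 0.074]
ee_rot: [0.993, -0.118, 0.001, 0.0]
ft_force: [-0.4, -1.2, 6.8]
grip_width: -0.001
[ 0.5867094  -0.08447458  0.07398188] [-0.38492111 -0.32502409  6.9042285 ] 5.225
```

View pics/w4z.png

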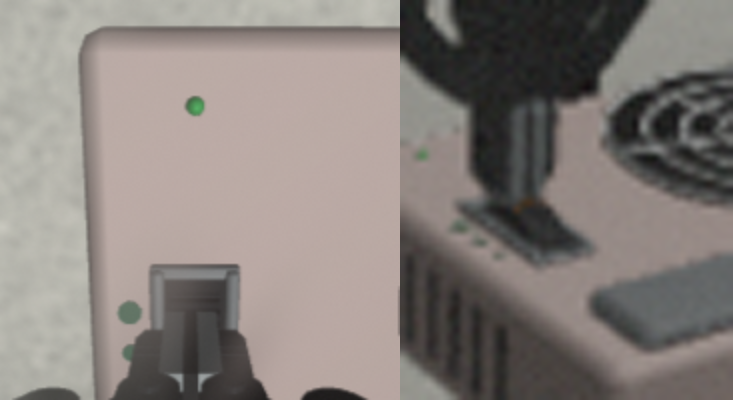

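The mark is now near the crest, between the finger and the wheel top, and the case has not moved. Lifting straight up.

```bash
python3 -m pendant '[[0,0,-0.1,0,1],[0,0,-0.6,0,1],[0,0,-1.6,0,1],[-0.8,0,-2.2,0,1],[-0.8,0,-2.3,0,1]]'; python3 -m pendant '[[-0.1,0,0,0,1],[-0.1,0,0,0,1]]'; python3 - <<'E'
from h import *
c=get_calibration('wrist')
o=manip.get_obs(); print(o['position'],o['ft_force'],o['clock'])
p,d=camera('wrist'); np.savez('pics/wrist5.npz',p=p,d=d,**{k:np.array(v) for k,v in c.items()}); cv2.imwrite('pics/wrist5.png',p[:,:,::-1])
for n in("side","scene"):
    p,d=camera(n); cv2.imwrite(f'pics/{n}5.png',p[:,:,::-1])
b=cv2.imread('pics/side5.png')[140:230,245:385]
cv2.imwrite('pics/s5z.png',cv2.resize(b,None,fx=5,fy=5,interpolation=cv2.INTER_CUBIC))
for n in('side','scene'):
    a0=cv2.imread(f'pics/{n}0.png').astype(int);a1=cv2.imread(f'pics/{n}5.png').astype(int)
    m=(np.abs(cv2.GaussianBlur((a0-a1).astype(np.float32),(5,5),0)).max(2)>18).astype(np.uint8)*255
    cv2.imwrite(f'pics/{n}_diff.png',m)
E
```

```text
clock: 5.85
position: [0.5548, -0.0764, 0.1683]
ee_rot: [0.993, -0.117, 0.002, 0.0]
ft_force: [-0.3, 0.2, 0.6]
grip_width: 0.001
clock: 6.1
position: [0.5507, -0.076, 0.1646]
ee_rot: [0.993, -0.118, -0.0, -0.0]
ft_force: [-0.2, 1.0, -0.6]
grip_width: 0.002
[ 0.55065314 -0.07599204  0.16455707] [-0.16116762  0.9510735  -0.58867014] 6.1
```

View pics/wrist5.png

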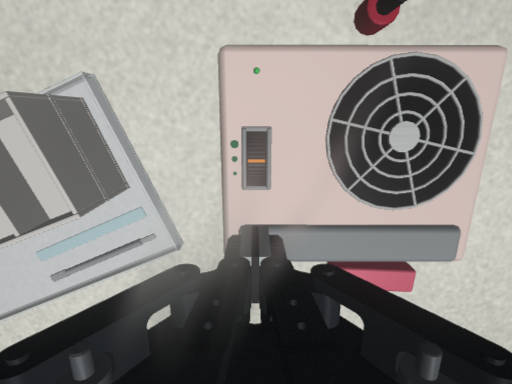

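View pics/s5z.png

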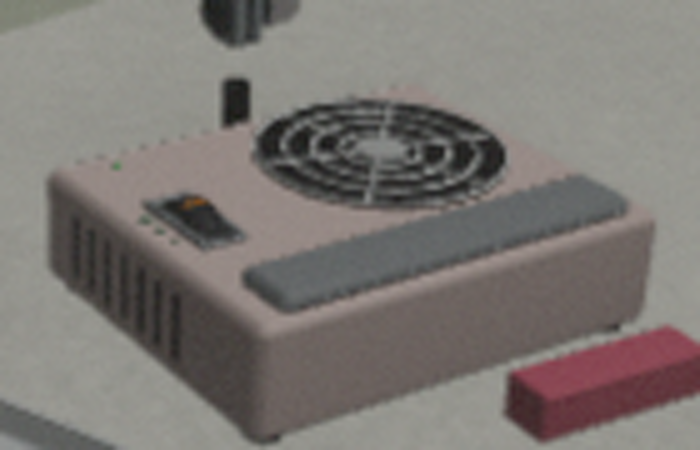

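View pics/side_diff.png

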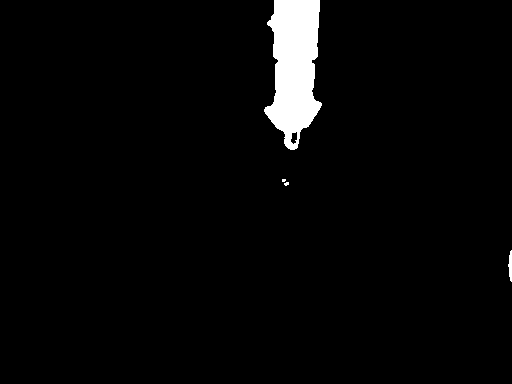

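The orange mark (256,161) is now level with the middle dot (235,159). The side-view difference shows only the mark and the arm. One numeric check, then a little more clearance.

```bash
python3 -m pendant '[[0,0,-0.6,0,1],[-0.5,0,-1.0,0,1],[-0.5,0,-1.0,0,1],[-0.5,0,-1.0,0,1]]'; python3 - <<'E'
from h import *
E1=np.array([.972,-.235,0])
c=cal('wrist'); o=manip.get_obs(); p,d=camera('wrist'); cv2.imwrite('pics/wrist6.png',p[:,:,::-1])
print(o['position'],o['ft_force'])
h=cv2.cvtColor(p,cv2.COLOR_RGB2HSV); 
m=cv2.inRange(h,(5,120,80),(22,255,255)); g=cv2.inRange(h,(60,50,30),(95,255,200))
for nm,mm,z in(('mark',m,.074),('green',g,.064)):
    n,l,s,ce=cv2.connectedComponentsWithStats(mm)
    for i in range(1,n):
        if s[i,4]>=4: q=ray_plane('',*ce[i],z,c); print(nm,ce[i].round(1),s[i,4],q.round(4),'along x',round(float(q@E1),4))
E
```

```text
clock: 6.75
position: [0.5316, -0.0715, 0.2043]
ee_rot: [0.993, -0.118, -0.0, 0.0]
ft_force: [-0.1, 0.5, 0.0]
grip_width: 0.003
[ 0.53159444 -0.07149952  0.20433622] [-0.06001935  0.46871422  0.00908498]
mark [255.8 133. ] 44 [ 0.579  -0.0828  0.074 ] along x 0.5823
green [255.9  53. ] 20 [ 0.6474 -0.0993  0.064 ] along x 0.6526
green [236.4 118.7] 31 [ 0.5958 -0.0677  0.064 ] along x 0.595
green [236.5 132.3] 14 [ 0.5834 -0.0646  0.064 ] along x 0.5823
green [236.5 145.5] 4 [ 0.5711 -0.0614  0.064 ] along x 0.5695
```

The mark lies exactly level with the middle dot (0.5823 for both along the case's x). Handing in.

```bash
python3 -c "
from workcell import hand_in
print(hand_in())"
```

```text
the job is handed in; nothing more can be done
None
```

The fan is up one click, from off to low, and the job is handed in. I rested the closed fingertips on the wheel with about 6–7 N (10.6 N for a moment at first contact) and rolled it about 13 mm away from the hand rest. Then I lifted the hand straight up and backed it off to about 0.20 m above the sill.

- **Wheel:** the orange mark is level with the middle dot along the case, both at 0.5823 m, so the wheel is in the low notch.
- **Nothing disturbed:** comparing the side camera before and after shows only the mark and the arm changed. I saved the same comparison for the scene camera but did not look at it.
- **Robot:** the force reading is back to noise, the hand is touching nothing, and the clock stood at about 6.8 s of the 32 s allowed.

No check failed. The first crest estimates differed by up to about 8 mm between the side camera and the others. The scene and wrist estimates agreed within about 4 mm, so I used those.

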